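# Unlock the capsule clamp and take out the filled plate

### The job

Draw the red-headed locking pin up out of the capsule clamp and hang it in the yellow side notch, then slide the jaw open by its blue fin. Lift the filled capsule plate (green capsules) out of the clamp, keep it level, and set it down gently, flat on the white tray. Leave the beaker, weight, spatula and empty plate where they are.

Things in the scene. Friction and masses are not known exactly. Their poses are not given: they have to be found in the camera images.
- clamp: Fixed clamp. Grey base 140 (x) x 260 mm, y -75 to +185, top at z = 24 mm. Origin: table level, under the middle of the plate's seat; z up. The plate stands on the base between the fixed jaw (face y = -41, top z = 58) and the sliding jaw (closed: face y = +41, top z = 64, a lip overhangs the plate's edge by 5 mm); jaws 60 mm wide in x. The jaw opens along clamp +y.
- jaw (a joint): Travel of the sliding jaw in m: 0 closed, 0.055 fully open (moves along the clamp's +y, friction about 4 N). It is locked by the pin while that is in its bore.
- jaw_handle (a point): Top centre of the blue upright fin on the sliding jaw, moves with it. Fin 12 mm thick along the slide (clamp y), 40 mm wide (clamp x), standing 32 mm above the jaw's top (z = 64 to 96 mm above the table); when closed at clamp x = 0, y = +57 mm.
- pin: Loose locking pin, 70 g. Origin on its axis at the collar's underside, z up. Shank 10 mm thick, 42 mm long below the origin; collar 27 mm wide, z 0 to 4; red round knob 22 mm wide, z 4 to 32. Starts in its bore (12 mm wide, mouth at clamp x = 0, y = +105, z = 50 mm), 48 mm behind the fin: grip the knob across clamp x so the fingers miss the fin; it must rise 42 mm to be out.
- notch (a point): Seat of the yellow side notch on the clamp's -x side (axes as the clamp's): U slot 16 mm wide (clamp y), open to clamp -x, in a plate 8 mm thick, top at z = 60 mm. The point is at the plate's top, midway between the walls, 10 mm from the closed end, 21 mm from the mouth. A parked pin hangs by its collar, shank through the slot, its origin at this point.
- plate: Loose filled capsule plate, two ivory layers, 150 g: 50 (x) x 80 (y) x 30 mm high, 4 x 6 green capsule ends standing 6 mm above the middle of its top. Origin at the centre of its underside, z up. Starts on the clamp base between the jaws, 80 mm length along clamp y, up to 7 mm off the middle along clamp x. Its +x and -x sides (50 mm apart) are free for the fingers.
- white_tray_floor (a point): Centre of the white tray's floor, on its upper surface (5 mm above the table); axes as the tray's. Fixed square white tray, 130 x 130 mm outside, 120 x 120 mm inside, rim 11 mm high. Its place is swapped at random with that of the blue tray.
- blue_tray: Fixed blue tray of the same size; holds the empty plate. Not a target.
- empty_plate: Bystander: plate of the same size as the filled one but without capsules, lying in the blue tray. Origin at the centre of its underside.
- beaker: Bystander: glass beaker, 64 mm diameter, 85 mm high, to the near left of the clamp. Origin at the underside.
- weight: Bystander: small brass balance weight, 28 mm diameter, 42 mm high, in front of the clamp near the trays. Origin at the underside.
- spatula: Bystander: wooden-handled spatula lying on the left of the clamp. Origin at its underside.

How it is judged:
On the way, in this order (a step that is already met when the one before it is completed fails the run):
1. the locking pin is out of its bore and hangs upright in the yellow side notch, collar down on the plate (within 3 mm in height, 10 mm sideways of the seat, 0.12 rad of upright), let go by the fingers (horizontal distance between pin and notch below 0.01 m and z of pin in the frame of notch between -0.003 and 0.003 m and angle between pin's own z axis and vertical below 0.12 rad and contact force between the fingers and pin below 0.1 N), for 0.3 s.
2. the jaw is slid open by at least 45 of its 55 mm (value of joint jaw above 0.045 m), for 0.2 s.
3. the filled plate is lifted clear of the jaws, its underside at least 50 mm above the clamp's base (74 mm above the table) (z of plate in the frame of clamp above 0.074 m), for 0.1 s.
At the end, for the whole second after the job is handed in: The filled plate lies at rest, flat on the white tray's floor (underside within 3 mm of the floor, tilt under 0.04 rad), its centre within 20 mm of the tray's centre; the pin still hangs in the notch, the jaw is still at least 45 mm open, and the robot touches nothing (horizontal distance between plate and white_tray_floor below 0.02 m and z of plate in the frame of white_tray_floor between -0.003 and 0.003 m and angle between plate's own z axis and vertical below 0.04 rad and linear speed of plate below 0.02 m/s and value of joint jaw above 0.045 m and horizontal distance between pin and notch below 0.01 m and z of pin in the frame of notch between -0.003 and 0.003 m and angle between pin's own z axis and vertical below 0.12 rad and contact force between each of the fingers, the arm and anything else below 0.1 N).
It fails at once if the filled plate is tipped by more than 0.35 rad (20 degrees): the capsules would spill (angle between plate's own z axis and vertical above 0.35 rad).
It fails at once if the filled plate is dropped or thrown: it moves faster than 0.3 m/s while no finger touches it (a fall of about 5 mm) (linear speed of plate above 0.3 m/s and contact force between the fingers and plate below 0.02 N).
It fails at once if a bystander (beaker, weight, spatula or empty plate) is moved by more than 25 mm (distance of any of beaker, weight, spatula, empty_plate from where it was at the start of the episode above 0.025 m).
It also fails if it takes over 66 s, if anything falls off the work surface, if the arm or the gripper's body presses on something with over 40 N, if the wrist force passes 120 N, or if a joint passes its speed limit or range.

### The arm

A 6-joint arm with a two-finger parallel gripper is mounted at the origin on the work surface. World frame = base frame: x ahead of the robot, y to its left, z up, the work surface at z = 0. Lengths are in m, angles in rad, forces in N, time in s.
With the tool pointing down it reaches from about 0.35 to 0.975 m from the base axis. Payload 4.9 kg.
Tool frame: the origin (TCP) lies on the centre line of the jaws, within the pads' length; the fingertips stand 22 mm ahead of it and the grasp point (between the pads) lies 3 mm ahead of it (manip.tcp_to_tips is the distance from the TCP to the fingertips, in m); z points along the fingers, x is the direction in which the jaws open and shut, and the axes are right-handed (so a half turn about z gives the same grasp; the last joint's range is limited). The gripper opens to 85 mm and grips with 20 to 120 N. Pads are 22 mm wide; open, the fingers measure 114 mm over their backs; the gripper's body (76 mm by 85 mm) begins 54 mm behind the grasp point. The pads swing forward as they close: fully open they stand 13 mm farther back than shut.
Start: joints at [1.116, 0.053, 1.613, -0, 1.476, -0.119], TCP at [0.206, 0.59, 0.253] pointing down, gripper open.
Joint ranges: [-3.01, 3.01], [-1.01, 2.22], [0.06, 2.58], [-1.02, 4.17], [0.09, 2.62], [-3.14, 3.14]. Speed limits (rad/s): [2.57, 2.57, 3.14, 3.14, 3.14, 3.14].

### API

Orientations are given as a unit quaternion [w, x, y, z].
In Python, from plant import manip gives the robot as it stands.
- The arm moves only by the shell command python3 -m pendant 'ROWS'. ROWS is a JSON object of lists of equal length, an entry for each row: "linear": the shift along the tool's x, y, z in cm, a list of three; "rotation": the turn, a rotation vector about the tool's x, y, z in degrees, a list of three; "grip": the closure, from 0 (fully open) to 1 (shut). A call has exactly 10 rows; each row is the pose to reach, as a shift and turn from the pose commanded when the call began, along the tool's axes at that moment; what a row does not reach only later rows make up. A row lasts 1/12 s, in which the tool goes at most 41.7 mm and 7.16 degrees, less where a joint would pass 70% of its speed; a pose out of reach is approached as far as the arm can. A call with a gripper value outside its range is refused whole. The fingers move at their own pace and stop on an object; the grip force is fixed at half the most. Time passes only in rows, so rows that repeat a pose let the fingers close, or fill a call up. It gives the time, the measured TCP pose, the force and the opening at its end, in the units of the state.
- manip.state(): the state, without advancing time (a new reading comes with each control period).
- manip.grab_frame(name): name is "side" or "top" or "wrist"; returns the picture (384x512x3 uint8, red, green, blue); there is no depth.
- manip.calibration(name): a dict with "fx", "fy", "cx", "cy" (pixels), "cam_to_world" (4x4, takes a point from camera to world coordinates). Camera axes: x right, y up, looking along -z (the intrinsics and any distortion apply to the point x, -y, -z); pixel columns grow to the right and rows downward; lengths in m; the calibration is good to about 2 mm. A picture is of the moment at which its call begins: read the wrist's pose just before it. calibration takes no time and is no camera call; for the wrist camera it gives the pose at the moment of the call.
- manip.job_done(): hands the job in, once; it reports no verdict.
The state is a dict: "time": time; "joint_pos": joint angles; "joint_vel": joint speeds; "joint_efforts": joint torques, N m; "tool_pos": TCP position; "tool_rot": TCP orientation; "contact_force": force on the tool from outside, world axes, zero at the start; "ft_torque": the same for the moment, N m; "gripper_width": opening from 0.0 (shut) to 1.0 (fully open).
Only numpy, scipy, OpenCV 4.12 (cv2) and the standard library are available. Lean on these libraries where they do the work, as an engineer would, in place of code of your own. Each camera call takes 0.05 s, during which the arm holds its last target. There are 200 camera calls.

## Working session

There is one attempt and no reset: what is moved stays moved. The work goes in short steps, Python scripts to look and compute and a shell command to move; the robot and the scene stay as the last step left them, time stands still between calls to the robot, and variables do not carry over. Pictures are saved under pics/ and viewed, about 8 in all and at most 12, crops included, and the job is handed in when it is done.

```bash
mkdir -p pics; ls; cat > h.py <<'E'
import numpy as np,cv2
from plant import manip
def snap(n,f):
    im=manip.grab_frame(n); cv2.imwrite('pics/'+f,cv2.cvtColor(im,cv2.COLOR_RGB2BGR)); return im
E
python3 - <<'E'
from h import *
for n in('top','side'):
    snap(n,n+'0.png'); c=manip.calibration(n); print({k:np.round(v,3).tolist() if k=='cam_to_world' else v for k,v in c.items()})
s=manip.state(); print(s['time'],s['tool_pos'],s['tool_rot'],manip.tcp_to_tips)
a=cv2.imread('pics/top0.png');b=cv2.imread('pics/side0.png')
E
```

```text
pics
{'fx': 481.2054774676857, 'fy': 481.2054774676857, 'cx': 244.60726090312338, 'cy': 191.30781363203812, 'cam_to_world': [[0.028, 0.997, -0.07, 0.426], [-0.999, 0.029, 0.019, 0.082], [0.021, 0.069, 0.997, 1.203], [0.0, 0.0, 0.0, 1.0]]}
{'fx': 380.38058504526225, 'fy': 380.38058504526225, 'cx': 258.441440278917, 'cy': 194.9367043581448, 'cam_to_world': [[0.849, 0.309, -0.429, 0.121], [-0.529, 0.519, -0.672, -0.514], [0.015, 0.797, 0.604, 0.634], [0.0, 0.0, 0.0, 1.0]]}
0.1 [0.20569673 0.58962244 0.25218183] [ 4.32975497e-04  8.15321573e-01  5.79007643e-01 -8.33295803e-04] 0.022
```

View pics/top0.png

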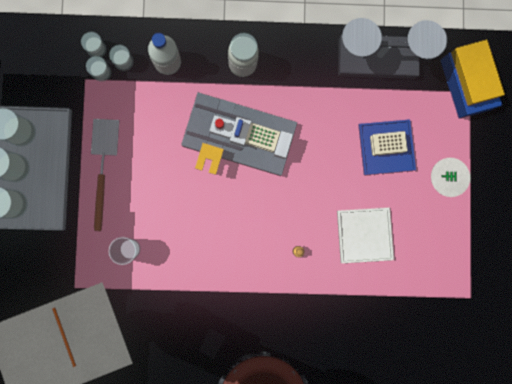

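View pics/side0.png

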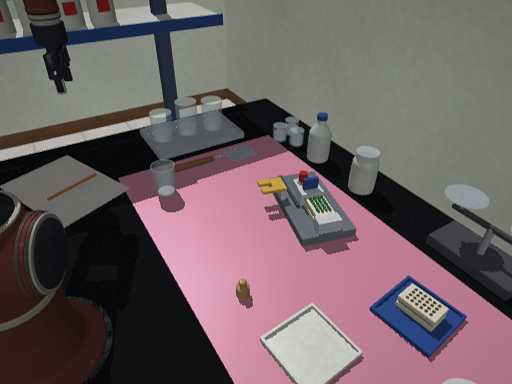

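The top view shows the clamp at about (240,135) with its +y pointing image-left and slightly up. The knob is at (220,124), the fin at (240,129), the yellow notch at (209,158), the plate at (264,137), and the white tray at (366,235). The side view agrees.

```bash
cat >> h.py <<'E'
def ray(n,uv,z,c=None):
    c=c or manip.calibration(n); T=np.array(c['cam_to_world']); uv=np.atleast_2d(np.asarray(uv,float))
    d=np.c_[(uv[:,0]-c['cx'])/c['fx'],-(uv[:,1]-c['cy'])/c['fy'],-np.ones(len(uv))]@T[:3,:3].T
    o=T[:3,3]; return (o+d*((z-o[2])/d[:,2])[:,None])
def mask(im,lo,hi,roi):
    h=cv2.cvtColor(im,cv2.COLOR_RGB2HSV); m=cv2.inRange(h,np.array(lo),np.array(hi)); k=np.zeros_like(m); x0,y0,x1,y1=roi; k[y0:y1,x0:x1]=m[y0:y1,x0:x1]
    n,l,s,c=cv2.connectedComponentsWithStats(k); i=1+np.argmax(s[1:,4]); return (l==i).astype(np.uint8)*255,c[i],s[i]
E
python3 - <<'E'
from h import *
im=cv2.cvtColor(cv2.imread('pics/top0.png'),cv2.COLOR_BGR2RGB)
def go(nm,lo,hi,roi,z):
    m,c,s=mask(im,lo,hi,roi); r=cv2.minAreaRect(cv2.findNonZero(m)); p=ray('top',[r[0]],z)[0]; q=ray('top',cv2.boxPoints(r),z)
    print(nm,c.round(1),s,np.round(r[0],1),'cent',ray('top',[c],z)[0].round(4),'rect',p.round(4)); print((q[:,:2]).round(4).tolist())
go('red',(0,150,80),(8,255,255),(205,110,235,135),.07)
go('blue',(105,120,50),(130,255,255),(225,110,255,145),.096)
go('yel',(15,150,100),(30,255,255),(190,140,225,180),.06)
go('green',(35,60,40),(85,255,255),(240,115,290,160),.06)
go('white',(0,0,150),(180,40,255),(330,200,400,270),.012)
go('base',(90,5,30),(125,120,140),(170,85,310,185),.024)
c=cv2.resize(cv2.imread('pics/top0.png')[85:185,170:310],None,fx=5.5,fy=5.5,interpolation=cv2.INTER_CUBIC);cv2.imwrite('pics/c1.png',c)
E
```

```text
red [219. 123.] [216 119   7   9  49] [219. 123.] cent [0.6665 0.1255 0.07  ] rect [0.6665 0.1254 0.07  ]
[[0.6759, 0.1328], [0.6764, 0.1186], [0.6571, 0.118], [0.6567, 0.1322]]
blue [238.3 127.7] [235 120   7  16  56] [238.5 127.6] cent [0.6514 0.0791 0.096 ] rect [0.6515 0.0788 0.096 ]
[[0.635, 0.0875], [0.6703, 0.0781], [0.6681, 0.0701], [0.6328, 0.0795]]
yel [209.4 156.9] [196 144  27  30 451] [209.  158.3] cent [0.5859 0.1461 0.06  ] rect [0.5826 0.147  0.06  ]
[[0.5594, 0.1794], [0.6191, 0.1639], [0.6058, 0.1145], [0.5461, 0.1303]]
green [260. 133.] [259 132   3   3   5] [260. 133.] cent [0.6475 0.0266 0.06  ] rect [0.6475 0.0266 0.06  ]
[[0.6474, 0.029], [0.6499, 0.0267], [0.6476, 0.0242], [0.6451, 0.0265]]
white [365.1 235. ] [ 337  208   57   55 2815] [365.1 235. ] cent [ 0.4094 -0.2428  0.012 ] rect [ 0.4096 -0.243   0.012 ]
[[0.4688, -0.1712], [0.4809, -0.3054], [0.3507, -0.3145], [0.339, -0.1813]]
base [230.9 117.4] [ 187   93  109   52 1896] [241.2 126.4] cent [0.6914 0.0982 0.024 ] rect [0.6696 0.0719 0.024 ]
[[0.6556, 0.2076], [0.752, 0.1821], [0.6837, -0.0646], [0.5878, -0.0376]]
```

View pics/c1.png

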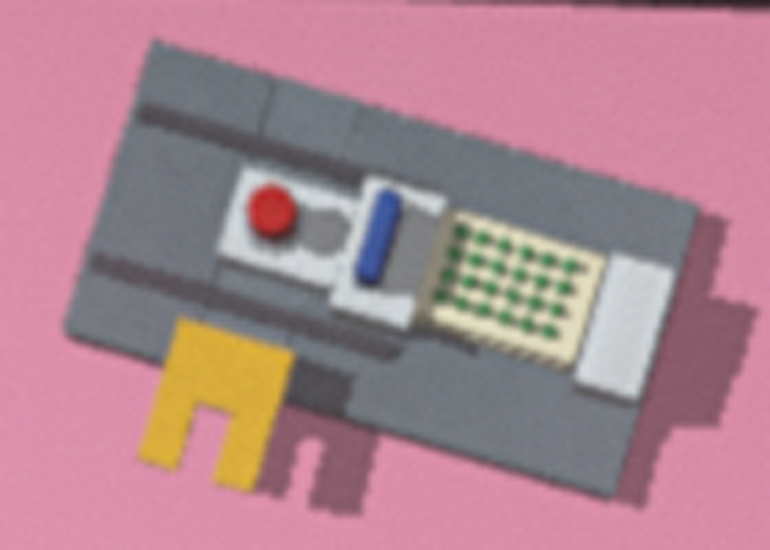

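```bash
cat >> h.py <<'E'
from scipy.spatial.transform import Rotation as R
def plan(p,yaw=None):
    """shift (cm) and turn (deg) in tool axes to TCP p with tool x at world yaw (deg), tool down"""
    s=manip.state(); q=np.array(s['tool_rot']); r=R.from_quat(q[[1,2,3,0]])
    lin=r.inv().apply(np.array(p)-s['tool_pos'])*100; rot=[0,0,0]
    if yaw is not None: rot=(r.inv()*R.from_euler('zx',[yaw,180],degrees=True)).as_rotvec(degrees=True)
    print('t',s['time'],'pos',np.round(s['tool_pos'],4),'lin',np.round(lin,2),'rot',np.round(rot,2),'f',np.round(s['contact_force'],1),'w',round(s['gripper_width'],3))
E
python3 -c "
from h import *
plan([.62,.12,.26],-15)"
```

```text
t 0.1 pos [0.2057 0.5896 0.2522] lin [-30.69  54.59  -0.74] rot [4.000e-02 1.100e-01 5.576e+01] f [-0.3  0.1 -0.6] w 0.999
```

```bash
sed -i "s/'zx'/'ZX'/" h.py
python3 -m pendant '{"linear":[[-2,3.5,0],[-4,7,0],[-6,10.5,0],[-8,14,0],[-10,17.5,0],[-12,21,0],[-14,24.5,0],[-16,28,0],[-18,31.5,0],[-20,35,0]],"rotation":[[0,0,5],[0,0,10],[0,0,15],[0,0,20],[0,0,25],[0,0,30],[0,0,35],[0,0,40],[0,0,45],[0,0,50]],"grip":[0,0,0,0,0,0,0,0,0,0]}'
python3 -c "
from h import *
plan([.62,.12,.26],-15)"
```

```text
time: 0.93
tool_pos: [0.4712, 0.2841, 0.2529]
tool_rot: [0.0, 0.984, 0.178, -0.0]
contact_force: [1.0, 0.7, -0.4]
gripper_width: 1.002
t 0.9333 pos [0.4712 0.2841 0.2529] lin [ 8.19 20.58 -0.72] rot [1.000e-02 3.000e-02 3.551e+01] f [ 1.   0.7 -0.4] w 1.002
```

```bash

python3 -m pendant '{"linear":[[1,2.5,0],[2.2,5.5,0],[3.4,8.5,0],[4.6,11.5,0],[5.8,14.5,0],[7,17.5,0],[8.2,20.6,-0.7],[8.2,20.6,-0.7],[8.2,20.6,-0.7],[8.2,20.6,-0.7]],"rotation":[[0,0,5],[0,0,10],[0,0,15],[0,0,20],[0,0,25],[0,0,30],[0,0,35.5],[0,0,35.5],[0,0,35.5],[0,0,35.5]],"grip":[0,0,0,0,0,0,0,0,0,0]}'
python3 - <<'E'
from h import *
plan([.62,.12,.26],-15)
import json
c=manip.calibration('wrist');c['cam_to_world']=np.array(c['cam_to_world']).tolist();json.dump(c,open('w1.json','w'))
snap('wrist','w1.png'); print(np.round(c['cam_to_world'],3).tolist(),c['fx'])
E
```

```text
time: 1.77
tool_pos: [0.6197, 0.1226, 0.2596]
tool_rot: [-0.0, 0.992, -0.128, -0.001]
contact_force: [0.5, 0.7, -0.7]
gripper_width: 0.998
t 1.7667 pos [0.6197 0.1226 0.2596] lin [ 0.1   0.24 -0.04] rot [0.   0.09 0.29] f [ 0.5  0.7 -0.7] w 0.998
[[0.967, 0.241, 0.078, 0.638], [-0.254, 0.922, 0.291, 0.197], [-0.001, -0.302, 0.953, 0.381], [0.0, 0.0, 0.0, 1.0]] 270.7341035422956
```

View pics/w1.png

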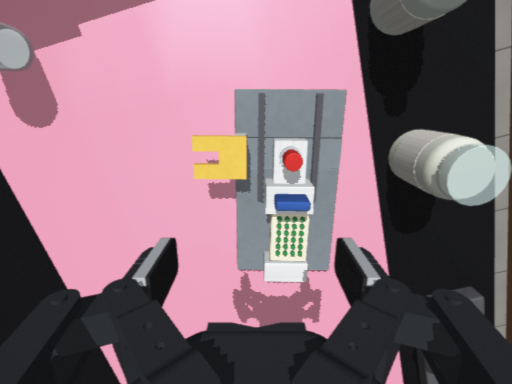

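The wrist view shows the knob at (292,160), the fin at (292,203), the notch slot at about (205,157) opening left (clamp -x), and the plate at (290,238).

```bash
cat >> h.py <<'E'
import json
def go(nm,im,cam,c,lo,hi,roi,z):
    m,ct,s=mask(im,lo,hi,roi); r=cv2.minAreaRect(cv2.findNonZero(m)); q=ray(cam,cv2.boxPoints(r),z,c)[:,:2]
    w=ray(cam,cv2.findNonZero(m)[:,0],z,c)[:,:2].astype(np.float32)*1000; rw=cv2.minAreaRect(w)
    print(nm,s,'cent',ray(cam,[ct],z,c)[0].round(4),'worldrect',np.round(rw[0],1),np.round(rw[1],1),round(rw[2],1)); return m,w
E
python3 - <<'E'
from h import *
c=json.load(open('w1.json'));im=cv2.cvtColor(cv2.imread('pics/w1.png'),cv2.COLOR_BGR2RGB)
go('red',im,'wrist',c,(0,150,80),(8,255,255),(275,140,310,178),.07)
go('bluefull',im,'wrist',c,(105,120,50),(130,255,255),(260,180,325,220),.096)
m,w=go('yel',im,'wrist',c,(15,150,80),(30,255,255),(180,125,260,190),.06)
m2,w2=go('plate',im,'wrist',c,(15,20,120),(32,110,255),(255,205,325,262),.054)
m3,_,_=mask(im,(40,60,20),(85,255,255),(255,205,325,262))
h=cv2.cvtColor(im,cv2.COLOR_RGB2HSV); g=np.argwhere(cv2.inRange(h,np.array((40,80,20)),np.array((85,255,255)))[205:262,255:325])[:,::-1]+[255,205]
G=ray('wrist',g,.06,c)[:,:2]; print('greens',len(G),'bbox mid',cv2.minAreaRect((G*1000).astype(np.float32)))
th=np.radians(-15); A=np.array([[np.cos(th),np.sin(th)],[-np.sin(th),np.cos(th)]])
# slot: yellow in clamp axes
v=(w/1000)@A.T*1000
for x in np.arange(v[:,0].min(),v[:,0].max(),3):
    k=v[(v[:,0]>=x)&(v[:,0]<x+3)][:,1]; k=np.sort(k); d=np.diff(k); i=d.argmax() if len(d) else 0
    print(round(x,1),len(k),k.min().round(1),k.max().round(1),'gap',k[i].round(1),k[i+1].round(1) if len(k)>1 else '')
# base top corners
base=cv2.inRange(h,np.array((90,10,40)),np.array((125,130,150))); print(A.round(3).tolist())
for z,uv in ((.024,[(235,90),(346,90),(331,271),(236,271)]),): print((ray('wrist',uv,z,c)[:,:2]@A.T*1000).round(1).tolist())
E
```

```text
red [284 150  18  21 300] cent [0.6624 0.1244 0.07  ] worldrect [662.7 124.3] [23.9 19.9] 77.1
bluefull [275 195  35  16 507] cent [0.6496 0.0835 0.096 ] worldrect [649.8  83.2] [17.9 38.7] 75.3
yel [ 193  136   53   43 1828] cent [0.5828 0.1475 0.06  ] worldrect [579.2 147.6] [51.2 61.7] 74.6
plate [ 269  214   41   47 1012] cent [0.6351 0.0189 0.054 ] worldrect [636.   18.6] [69.8 51.3] 73.9
greens 343 bbox mid ((637.9298095703125, 23.261951446533203), (56.00991439819336, 34.60016632080078), 74.04737854003906)
490.4 66 267.8 317.5 gap 284.1 302.2
493.4 71 267.8 317.5 gap 284.1 302.3
496.4 69 267.8 317.6 gap 284.1 302.3
499.4 71 267.8 317.6 gap 284.1 302.3
502.4 69 267.9 317.6 gap 284.1 302.3
505.4 71 267.9 317.6 gap 284.2 302.3
508.4 72 267.9 317.6 gap 284.2 301.2
511.4 68 267.9 317.6 gap 284.2 302.4
514.4 72 267.9 317.7 gap 284.2 302.4
517.4 71 267.9 317.7 gap 284.2 301.2
520.4 95 268.0 317.7 gap 268.0 269.2
523.4 104 268.0 317.7 gap 268.0 269.2
526.4 106 268.0 317.7 gap 268.0 269.3
529.4 104 268.0 317.7 gap 268.0 269.3
532.4 108 266.8 317.8 gap 266.8 268.0
535.4 106 266.8 317.8 gap 266.8 268.1
538.4 105 266.8 316.6 gap 266.8 268.1
541.4 105 266.8 316.7 gap 266.8 268.1
544.4 105 266.8 316.7 gap 266.8 268.1
547.4 105 266.9 316.7 gap 266.9 268.1
550.4 85 266.9 317.9 gap 266.9 268.1
[[0.966, -0.259], [0.259, 0.966]]
[[538.9, 370.0], [676.5, 370.8], [681.1, 110.4], [535.8, 109.4]]
```

```bash
python3 -c "
from h import *
plan([.6635,.1247,.13],-15.3)"
```

```text
t 1.8167 pos [0.6194 0.1231 0.2597] lin [ 4.24 -1.28 12.96] rot [0.   0.08 0.64] f [-0.4 -0.3 -0.4] w 1.0
```

```bash

python3 -m pendant '{"linear":[[1,-0.3,2.5],[2,-0.6,5],[3,-0.9,7.5],[4.2,-1.3,10],[4.2,-1.3,12],[4.2,-1.3,13],[4.2,-1.3,13],[4.2,-1.3,13],[4.2,-1.3,13],[4.2,-1.3,13]],"rotation":[[0,0,0.6],[0,0,0.6],[0,0,0.6],[0,0,0.6],[0,0,0.6],[0,0,0.6],[0,0,0.6],[0,0,0.6],[0,0,0.6],[0,0,0.6]],"grip":[0,0,0,0,0.4,0.4,0.4,0.4,0.4,0.4]}'
python3 - <<'E'
from h import *
plan([.6635,.1247,.082],-15.3)
c=manip.calibration('wrist');c['cam_to_world']=np.array(c['cam_to_world']).tolist();json.dump(c,open('w2.json','w'))
im=snap('wrist','w2.png')
go('red',im,'wrist',c,(0,150,60),(8,255,255),(150,150,400,380),.07)
E
```

```text
time: 2.65
tool_pos: [0.6651, 0.1246, 0.1328]
tool_rot: [-0.0, 0.991, -0.133, 0.002]
contact_force: [-0.8, -0.6, -0.0]
gripper_width: 0.596
t 2.65 pos [0.6651 0.1246 0.1328] lin [-0.17  0.04  5.08] rot [-0.07 -0.2  -0.01] f [-0.8 -0.6 -0. ] w 0.596
red [239 194  29  39 903] cent [0.6619 0.1241 0.07  ] worldrect [661.7 124.3] [30.2 20.7] 75.4
```

View pics/w2.png

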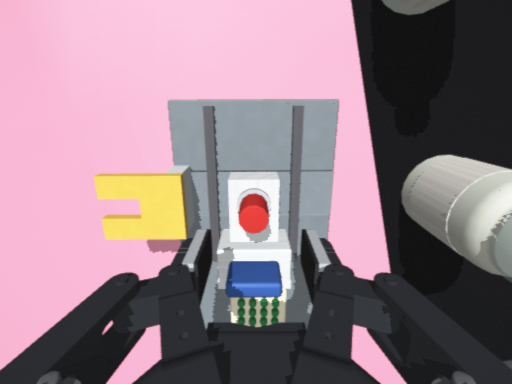

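The knob sits at (254,213), slightly left of the finger midline (257). The fingers clear the fin at this opening.

```bash

python3 -m pendant '{"linear":[[-0.3,0.1,1.5],[-0.3,0.1,3],[-0.3,0.1,4.5],[-0.3,0.1,5.1],[-0.3,0.1,5.1],[-0.3,0.1,5.1],[-0.3,0.1,5.1],[-0.3,0.1,5.1],[-0.3,0.1,5.1],[-0.3,0.1,5.1]],"rotation":[[0,0,0],[0,0,0],[0,0,0],[0,0,0],[0,0,0],[0,0,0],[0,0,0],[0,0,0],[0,0,0],[0,0,0]],"grip":[0.4,0.4,0.4,0.4,0.4,0.4,1,1,1,1]}'
python3 -m pendant '{"linear":[[0,0,0],[0,0,0],[0,0,0],[0,0,0],[0,0,-0.5],[0,0,-1],[0,0,-1.5],[0,0,-2],[0,0,-2],[0,0,-2]],"rotation":[[0,0,0],[0,0,0],[0,0,0],[0,0,0],[0,0,0],[0,0,0],[0,0,0],[0,0,0],[0,0,0],[0,0,0]],"grip":[1,1,1,1,1,1,1,1,1,1]}'

```

```text
time: 3.53
tool_pos: [0.662, 0.1241, 0.0807]
tool_rot: [-0.0, 0.991, -0.133, 0.001]
contact_force: [0.9, -0.2, 1.7]
gripper_width: 0.231
time: 4.37
tool_pos: [0.6615, 0.1239, 0.0995]
tool_rot: [0.0, 0.991, -0.133, 0.001]
contact_force: [4.3, 0.0, 0.5]
gripper_width: 0.237
```

```bash

python3 -m pendant '{"linear":[[0,0,-0.7],[0,0,-1.4],[0,0,-2.1],[0,0,-2.8],[0,0,-3.5],[0,0,-4.2],[0,0,-5],[0,0,-5.5],[0,0,-5.5],[0,0,-5.5]],"rotation":[[0,0,0],[0,0,0],[0,0,0],[0,0,0],[0,0,0],[0,0,0],[0,0,0],[0,0,0],[0,0,0],[0,0,0]],"grip":[1,1,1,1,1,1,1,1,1,1]}'
python3 -c "
from h import *
plan([.5695,.1505,.154],-15.3)"
```

```text
time: 5.2
tool_pos: [0.6611, 0.1241, 0.1549]
tool_rot: [-0.0, 0.991, -0.133, 0.0]
contact_force: [-0.1, 1.1, 0.1]
gripper_width: 0.235
t 5.2 pos [0.6611 0.1241 0.1549] lin [-9.53 -0.12  0.08] rot [-0.01 -0.04 -0.04] f [-0.1  1.1  0.1] w 0.235
```

```bash

python3 -m pendant '{"linear":[[-1,0,0],[-2.5,0,0],[-4,0,0],[-5.5,0,0],[-7,-0.1,0],[-8.5,-0.1,0],[-9.6,-0.1,0],[-9.6,-0.1,0],[-9.6,-0.1,0],[-9.6,-0.1,0]],"rotation":[[0,0,0],[0,0,0],[0,0,0],[0,0,0],[0,0,0],[0,0,0],[0,0,0],[0,0,0],[0,0,0],[0,0,0]],"grip":[1,1,1,1,1,1,1,1,1,1]}'
python3 - <<'E'
from h import *
plan([.5695,.1505,.154],-15.3)
c=manip.calibration('wrist');c['cam_to_world']=np.array(c['cam_to_world']).tolist();json.dump(c,open('w3.json','w'))
im=snap('wrist','w3.png')
th=np.radians(-15.3); A=np.array([[np.cos(th),np.sin(th)],[-np.sin(th),np.cos(th)]])
for f,roi in (('w2',(60,150,200,260)),('w3',(100,100,420,300))):
    c=json.load(open(f+'.json'));i=cv2.cvtColor(cv2.imread(f'pics/{f}.png'),cv2.COLOR_BGR2RGB)
    m,w=go('yel '+f,i,'wrist',c,(15,150,60),(30,255,255),roi,.06)
    v=w@A.T
    for x in np.arange(v[:,0].min(),v[:,0].max(),7):
        k=np.sort(v[(v[:,0]>=x)&(v[:,0]<x+3)][:,1]); d=np.diff(k); j=d.argmax(); print(x.round(1),k.min().round(1),k.max().round(1),k[j].round(1),k[j+1].round(1))
    print('pin cmd',A@(np.array(manip.state()['tool_pos'][:2])*1000))
E
```

```text
time: 6.03
tool_pos: [0.569, 0.1503, 0.1544]
tool_rot: [-0.0, 0.991, -0.134, 0.0]
contact_force: [0.3, -0.6, -0.5]
gripper_width: 0.236
t 6.0333 pos [0.569  0.1503 0.1544] lin [ 0.05 -0.03  0.04] rot [-0.01 -0.03 -0.04] f [ 0.3 -0.6 -0.5] w 0.236
yel w2 [ 96 174  92  65 468] cent [0.5969 0.1599 0.06  ] worldrect [596.4 158.9] [41.4 80.2] 35.2
489.4 319.6 321.1 319.6 320.4
496.4 320.4 321.1 320.4 321.1
503.4 319.6 321.1 319.6 320.3
510.4 320.3 321.9 320.3 321.1
517.4 319.6 321.9 319.6 320.3
524.4 314.2 321.9 318.0 319.6
531.4 320.3 321.9 320.3 321.1
538.4 320.3 321.8 320.3 321.1
545.4 320.3 321.8 320.3 321.1
552.4 273.6 319.5 310.2 314.1
pin cmd [509.36904204 295.10971763]
yel w3 [ 232  167   77   60 3049] cent [0.5874 0.1517 0.06  ] worldrect [579.3 147.4] [52.8 62.9] 74.7
488.4 303.5 321.5 303.5 304.4
495.4 303.5 321.5 303.5 304.4
502.4 303.5 321.5 303.5 304.4
509.4 303.5 321.5 303.5 304.4
516.4 281.0 321.5 300.0 302.6
523.4 271.6 321.4 271.6 272.5
530.4 269.6 321.4 269.6 270.6
537.4 268.7 321.4 268.7 269.6
544.4 269.6 321.4 269.6 270.6
pin cmd [509.36904204 295.10971763]
```

View pics/w3.png

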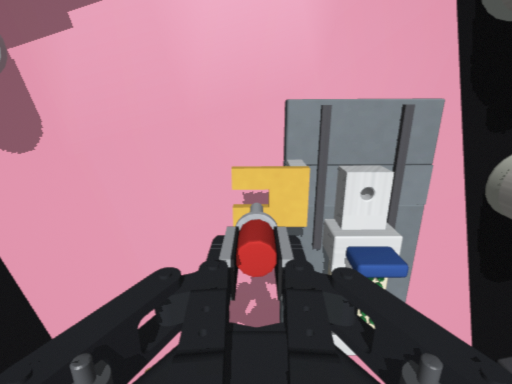

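The pin hangs vertically in the grip. The bore at (367,193) is empty. The commanded pin position matches the slot seat, at (509,295) mm in clamp axes, to within 1 mm. Lowering it now.

```bash

python3 -m pendant '{"linear":[[0,0,1],[0,0,2],[0,0,2.5],[0,0,3],[0,0,3.5],[0,0,4],[0,0,4.5],[0,0,5],[0,0,5],[0,0,5]],"rotation":[[0,0,0],[0,0,0],[0,0,0],[0,0,0],[0,0,0],[0,0,0],[0,0,0],[0,0,0],[0,0,0],[0,0,0]],"grip":[1,1,1,1,1,1,1,1,1,1]}'

```

```text
time: 6.92
tool_pos: [0.5684, 0.1504, 0.1039]
tool_rot: [0.0, 0.991, -0.133, -0.0]
contact_force: [-0.1, -0.7, 0.1]
gripper_width: 0.231
```

```bash

python3 -m pendant '{"linear":[[0,0,0.3],[0,0,0.6],[0,0,0.8],[0,0,1],[0,0,1.1],[0,0,1.2],[0,0,1.3],[0,0,1.3],[0,0,1.3],[0,0,1.3]],"rotation":[[0,0,0],[0,0,0],[0,0,0],[0,0,0],[0,0,0],[0,0,0],[0,0,0],[0,0,0],[0,0,0],[0,0,0]],"grip":[1,1,1,1,1,1,1,1,1,1]}'

```

```text
time: 7.75
tool_pos: [0.5687, 0.1505, 0.0914]
tool_rot: [-0.0, 0.991, -0.133, 0.0]
contact_force: [-0.6, 0.9, 0.1]
gripper_width: 0.234
```

```bash

python3 -m pendant '{"linear":[[0,0,0.1],[0,0,0.1],[0,0,0.1],[0,0,0.1],[0,0,0.1],[0,0,0.1],[0,0,0.1],[0,0,0.1],[0,0,0.1],[0,0,0.1]],"rotation":[[0,0,0],[0,0,0],[0,0,0],[0,0,0],[0,0,0],[0,0,0],[0,0,0],[0,0,0],[0,0,0],[0,0,0]],"grip":[1,1,0.4,0.4,0.4,0.4,0.4,0.4,0.4,0.4]}'
python3 -m pendant '{"linear":[[0,0,-1],[0,0,-2],[0,0,-4],[0,0,-6],[0,0,-8],[0,0,-9],[0,0,-9],[0,0,-9],[0,0,-9],[0,0,-9]],"rotation":[[0,0,0],[0,0,0],[0,0,0],[0,0,0],[0,0,0],[0,0,0],[0,0,0],[0,0,0],[0,0,0],[0,0,0]],"grip":[0.4,0.4,0.4,0.4,1,1,1,1,1,1]}'
python3 - <<'E'
from h import *
# clamp origin estimate: bore (.662,.1243) minus 105 along +y
th=np.radians(-15.3); ex=np.array([np.cos(th),np.sin(th)]); ey=np.array([-np.sin(th),np.cos(th)])
O=np.array([.662,.1243])-.105*ey; print('O',O)
plan([*(O+.024*ey),.15],-15.3)
im=snap('wrist','w4.png')
a=cv2.imread('pics/w4.png'); snap('side','s4.png'); b=cv2.imread('pics/s4.png')[150:250,230:370]
cv2.imwrite('pics/m4.png',np.hstack([cv2.resize(a,(400,300)),cv2.resize(b,(400,300),interpolation=cv2.INTER_CUBIC)]))
E
```

```text
time: 8.58
tool_pos: [0.5686, 0.1504, 0.0903]
tool_rot: [0.0, 0.991, -0.133, -0.0]
contact_force: [0.1, -0.2, -0.1]
gripper_width: 0.599
time: 9.42
tool_pos: [0.5677, 0.1503, 0.1785]
tool_rot: [0.0, 0.991, -0.133, -0.001]
contact_force: [-0.1, 0.2, -0.4]
gripper_width: 0.004
O [0.63429333 0.02302147]
t 9.4167 pos [0.5677 0.1503 0.1785] lin [9.8  8.11 2.83] rot [ 0.07  0.16 -0.04] f [-0.1  0.2 -0.4] w 0.004
```

View pics/m4.png

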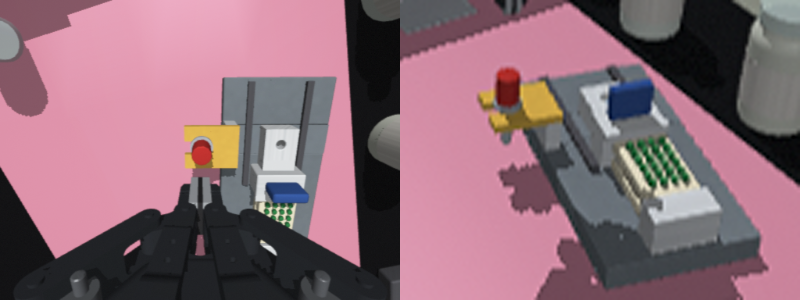

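The pin hangs upright in the notch, with its knob at (202,153) on the left and its shank through the slot on the right. Next is the jaw.

```bash

python3 -m pendant '{"linear":[[2,1.6,0],[4,3.2,0],[6,4.8,0.5],[8,6.6,1],[9.7,8.1,2.5],[9.7,8.1,4.5],[9.7,8.1,6.5],[9.7,8.1,7.6],[9.7,8.1,7.6],[9.7,8.1,7.6]],"rotation":[[0,0,0],[0,0,0],[0,0,0],[0,0,0],[0,0,0],[0,0,0],[0,0,0],[0,0,0],[0,0,0],[0,0,0]],"grip":[1,1,1,1,1,1,1,1,1,1]}'
python3 - <<'E'
from h import *
th=np.radians(-15.3); ex=np.array([np.cos(th),np.sin(th)]); ey=np.array([-np.sin(th),np.cos(th)])
O=np.array([.63429,.02302]); plan([*(O+.094*ey),.102],-15.3)
E
```

```text
time: 10.35
tool_pos: [0.64, 0.0469, 0.1033]
tool_rot: [0.0, 0.991, -0.133, -0.001]
contact_force: [0.4, 0.6, -0.3]
gripper_width: 0.002
t 10.35 pos [0.64   0.0469 0.1033] lin [ 0.07 -6.95  0.12] rot [ 0.03  0.13 -0.02] f [ 0.4  0.6 -0.3] w 0.002
```

```bash

python3 -m pendant '{"linear":[[0,-0.5,0.1],[0,-1,0.1],[0,-1.5,0.1],[0,-2,0.1],[0,-2.5,0.1],[0,-3,0.1],[0,-3.5,0.1],[0,-4,0.1],[0,-4.5,0.1],[0,-5,0.1]],"rotation":[[0,0,0],[0,0,0],[0,0,0],[0,0,0],[0,0,0],[0,0,0],[0,0,0],[0,0,0],[0,0,0],[0,0,0]],"grip":[1,1,1,1,1,1,1,1,1,1]}'
python3 -m pendant '{"linear":[[0,-0.5,0],[0,-0.9,0],[0,-1.2,0],[0,-1.5,0],[0,-1.7,0],[0,-1.8,0],[0,-1.9,0],[0,-1.9,0],[0,-1.9,0],[0,-1.9,0]],"rotation":[[0,0,0],[0,0,0],[0,0,0],[0,0,0],[0,0,0],[0,0,0],[0,0,0],[0,0,0],[0,0,0],[0,0,0]],"grip":[1,1,1,1,1,1,1,1,1,1]}'

```

```text
time: 11.18
tool_pos: [0.6544, 0.0951, 0.1035]
tool_rot: [0.0, 0.991, -0.133, 0.0]
contact_force: [-0.6, -4.5, 3.2]
gripper_width: -0.001
time: 12.02
tool_pos: [0.6587, 0.1135, 0.1029]
tool_rot: [-0.0, 0.991, -0.134, -0.0]
contact_force: [0.2, -1.7, 1.5]
gripper_width: -0.002
```

```bash

python3 -m pendant '{"linear":[[0,0.7,-0.5],[0,1.5,-2],[0,2,-4],[0,2.5,-7],[0,3,-10],[0,3,-12],[0,3,-12],[0,3,-12],[0,3,-12],[0,3,-12]],"rotation":[[0,0,0],[0,0,0],[0,0,0],[0,0,0],[0,0,0],[0,0,0],[0,0,0],[0,0,0],[0,0,0],[0,0,0]],"grip":[1,1,1,0,0,0,0,0,0,0]}'
python3 - <<'E'
from h import *
plan([.6343,.023,.1],-15.3)
c=manip.calibration('wrist');c['cam_to_world']=np.array(c['cam_to_world']).tolist();json.dump(c,open('w5.json','w'))
im=snap('wrist','w5.png')
E
```

```text
time: 12.85
tool_pos: [0.6499, 0.0843, 0.2213]
tool_rot: [0.0, 0.991, -0.133, -0.002]
contact_force: [0.4, 0.2, 0.0]
gripper_width: 0.978
t 12.85 pos [0.6499 0.0843 0.2213] lin [ 0.15  6.31 12.14] rot [ 0.04  0.19 -0.04] f [0.4 0.2 0. ] w 0.978
```

View pics/w5.png

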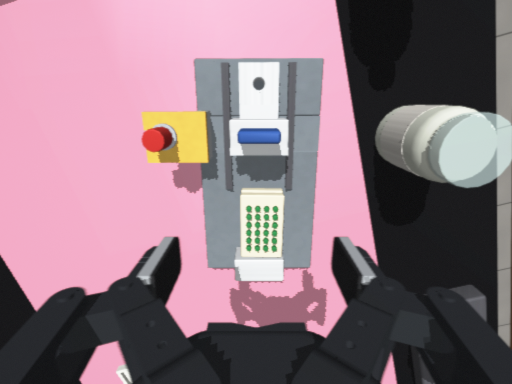

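The jaw is open, with the fin now at (259,136). The pin is still parked at (158,138), and the plate is exposed at (262,222). Next I measure the plate and the jaw travel.

```bash
python3 - <<'E'
from h import *
th=np.radians(-15.3); A=np.array([[np.cos(th),np.sin(th)],[-np.sin(th),np.cos(th)]]); O=np.array([634.3,23.0])
c=json.load(open('w5.json'));im=cv2.cvtColor(cv2.imread('pics/w5.png'),cv2.COLOR_BGR2RGB)
h=cv2.cvtColor(im,cv2.COLOR_RGB2HSV)
g=np.argwhere(cv2.inRange(h,np.array((40,80,20)),np.array((85,255,255)))[190:262,230:300])[:,::-1]+[230,190]
for z in(.058,.060):
  G=(ray('wrist',g,z,c)[:,:2]*1000).astype(np.float32); r=cv2.minAreaRect(G); print('green',z,r,'clamp',A@(np.array(r[0])-O))
m,w=go('ivory',im,'wrist',c,(15,20,120),(32,110,255),(232,190,295,258),.054)
v=(w-O)@A.T
for y in range(-40,48,8):
  k=v[(v[:,1]>=y)&(v[:,1]<y+3)]; 
  if len(k): print(y,k[:,0].min().round(1),k[:,0].max().round(1))
print('y range',v[:,1].min(),v[:,1].max())
m,w=go('fin',im,'wrist',c,(105,120,50),(130,255,255),(230,120,290,150),.096); v=(w-O)@A.T; print('fin',v.min(0),v.max(0))
t=cv2.cvtColor(cv2.imread('pics/top0.png'),cv2.COLOR_BGR2RGB)
print('base',(ray('wrist',[(195,59),(322,59),(312,269)],.024,c)[:,:2]*1000-O)@A.T)
E
```

```text
green 0.058 ((638.2652587890625, 22.37748146057129), (56.13595962524414, 34.260009765625), 74.11128234863281) clamp [3.98898565 0.44587006]
green 0.06 ((638.483154296875, 23.33094024658203), (55.741455078125, 34.01927185058594), 74.11128997802734) clamp [3.9475663  1.42303255]
ivory [244 204  36  50 604] cent [0.6367 0.0194 0.054 ] worldrect [637.2  19.8] [63.5 41. ] 74.1
-32 -16.0 23.8
-24 -15.9 22.4
-16 -17.0 22.2
-8 -16.9 23.2
0 -15.6 24.2
8 -15.5 22.8
16 -15.4 22.6
24 -16.5 14.4
y range -33.90439417620384 29.441665043221295
fin [238 129  42  14 570] cent [0.6634 0.1304 0.096 ] worldrect [663.4 130.4] [11.6 37.1] 74.7
fin [-18.85736301 105.48684224] [ 18.2173299  117.04298644]
base [[-68.21142871 184.13647199]
 [ 67.92632375 184.02881693]
 [ 73.43414691 -76.52711055]]
```

```bash
python3 -c "
from h import *
plan([.638,.022,.052],-15.6)"
```

```text
t 12.9 pos [0.65   0.0843 0.2212] lin [ 0.55  6.31 16.92] rot [0.05 0.2  0.27] f [-0.6 -0.8 -0.3] w 0.997
```

```bash

python3 -m pendant '{"linear":[[0.2,2,2],[0.4,4,4],[0.5,6.3,6],[0.5,6.3,9],[0.5,6.3,12],[0.5,6.3,14],[0.5,6.3,15],[0.5,6.3,16],[0.5,6.3,16.4],[0.5,6.3,16.4]],"rotation":[[0,0,0.3],[0,0,0.3],[0,0,0.3],[0,0,0.3],[0,0,0.3],[0,0,0.3],[0,0,0.3],[0,0,0.3],[0,0,0.3],[0,0,0.3]],"grip":[0,0,0,0,0,0,0,0,0,0]}'
python3 -c "
from h import *
plan([.638,.022,.052],-15.6)"
```

```text
time: 13.73
tool_pos: [0.6391, 0.0224, 0.0588]
tool_rot: [0.0, 0.991, -0.136, -0.0]
contact_force: [-0.1, 0.6, -0.0]
gripper_width: 1.002
t 13.7333 pos [0.6391 0.0224 0.0588] lin [-0.09  0.06  0.68] rot [ 0.01  0.05 -0.02] f [-0.1  0.6 -0. ] w 1.002
```

```bash

python3 -m pendant '{"linear":[[0,0,0.3],[0,0,0.5],[0,0,0.5],[0,0,0.5],[0,0,0.5],[0,0,0.5],[0,0,0.5],[0,0,0.5],[0,0,0.5],[0,0,0.5]],"rotation":[[0,0,0],[0,0,0],[0,0,0],[0,0,0],[0,0,0],[0,0,0],[0,0,0],[0,0,0],[0,0,0],[0,0,0]],"grip":[0,0,0.3,0.4,0.6,0.6,0.8,1,1,1]}'
python3 -m pendant '{"linear":[[0,0,0],[0,0,0],[0,0,0],[0,0,-0.2],[0,0,-0.4],[0,0,-0.7],[0,0,-1],[0,0,-1.3],[0,0,-1.6],[0,0,-2]],"rotation":[[0,0,0],[0,0,0],[0,0,0],[0,0,0],[0,0,0],[0,0,0],[0,0,0],[0,0,0],[0,0,0],[0,0,0]],"grip":[1,1,1,1,1,1,1,1,1,1]}'

```

```text
time: 14.57
tool_pos: [0.64, 0.0221, 0.0553]
tool_rot: [-0.0, 0.991, -0.136, 0.001]
contact_force: [0.1, -0.9, 4.9]
gripper_width: 0.571
time: 15.4
tool_pos: [0.639, 0.0222, 0.0743]
tool_rot: [0.0, 0.991, -0.136, -0.0]
contact_force: [0.6, -0.2, -1.7]
gripper_width: 0.568
```

```bash

python3 -m pendant '{"linear":[[0,0,-1],[0,0,-2],[0,0,-3],[0,0,-4],[0,0,-5],[0,0,-6],[0,0,-7],[0,0,-8],[0,0,-9],[0,0,-9]],"rotation":[[0,0,0],[0,0,0],[0,0,0],[0,0,0],[0,0,0],[0,0,0],[0,0,0],[0,0,0],[0,0,0],[0,0,0]],"grip":[1,1,1,1,1,1,1,1,1,1]}'
python3 -c "
from h import *
plan([.406,-.244,.16],5)
snap('side','s5.png'); cv2.imwrite('pics/s5c.png',cv2.resize(cv2.imread('pics/s5.png')[100:260,220:400],None,fx=3,fy=3,interpolation=cv2.INTER_CUBIC))"
```

```text
time: 16.23
tool_pos: [0.6407, 0.0221, 0.1676]
tool_rot: [-0.0, 0.991, -0.136, 0.002]
contact_force: [0.1, -0.2, -0.8]
gripper_width: 0.568
t 16.2333 pos [0.6407 0.0221 0.1676] lin [-15.43  31.95   0.66] rot [ -0.    -0.27 -20.64] f [ 0.1 -0.2 -0.8] w 0.568
```

View pics/s5c.png

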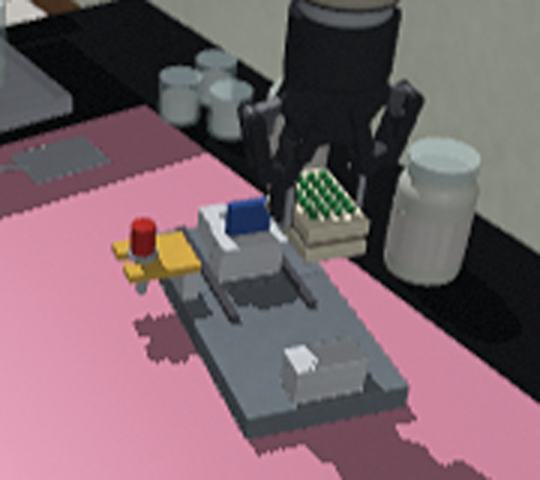

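The plate is lifted level, at about (330,215), well above the clamp. The jaw is open and the pin is parked. Now I carry the plate to the tray.

```bash

python3 -m pendant '{"linear":[[-0.5,1,0],[-1.5,3,0],[-2.8,5.8,0],[-4.2,8.7,0],[-5.6,11.6,0],[-7,14.5,0],[-8.4,17.4,0],[-9.6,20,0],[-10.7,22.3,0],[-11.7,24.3,0]],"rotation":[[0,0,-2],[0,0,-4],[0,0,-6],[0,0,-8],[0,0,-10],[0,0,-12],[0,0,-14],[0,0,-16],[0,0,-18],[0,0,-20]],"grip":[1,1,1,1,1,1,1,1,1,1]}'
python3 - <<'E'
from h import *
plan([.406,-.244,.07],5)
c=manip.calibration('wrist'); im=snap('wrist','w6.png')
E
```

```text
time: 17.12
tool_pos: [0.4594, -0.1812, 0.1635]
tool_rot: [-0.0, 0.999, 0.039, -0.001]
contact_force: [0.1, 0.0, -2.1]
gripper_width: 0.571
t 17.1167 pos [ 0.4594 -0.1812  0.1635] lin [-5.8   5.86  9.36] rot [-0.03  0.07 -0.58] f [ 0.1  0.  -2.1] w 0.571
```

View pics/w6.png

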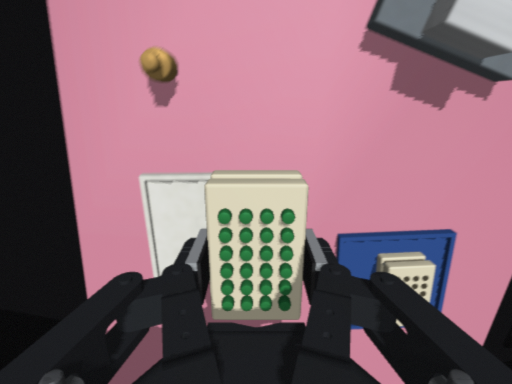

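The plate is held level. The white tray's near-left corner is at (143,177), which gives an independent check of the tray's position.

```bash
python3 - <<'E'
from h import *
p=ray('wrist',[(141,176),(209,174),(153,270)],.011)[:,:2]; print(p)
e=p[1]-p[0]; print('yaw edge',np.degrees(np.arctan2(e[1],e[0])),np.degrees(np.arctan2(*(p[0]-p[2])))*-1)
t=np.radians(4.5); Rm=np.array([[np.cos(t),-np.sin(t)],[np.sin(t),np.cos(t)]]); print('centre',p[0]+Rm@[.065,-.065])
plan([.406,-.244,.07],4.5)
E
```

```text
[[ 0.33547303 -0.18914338]
 [ 0.40641297 -0.18145324]
 [ 0.34364726 -0.30299785]]
yaw edge 6.18690197005846 4.106526533468356
centre [ 0.4053725  -0.24884317]
t 17.1667 pos [ 0.4577 -0.1832  0.1634] lin [-5.58  5.65  9.36] rot [ 0.08  0.21 -0.12] f [-0.9 -2.4 -2. ] w 0.573
```

```bash

python3 -m pendant '{"linear":[[-1.5,1.5,0.5],[-3,3.1,1.5],[-4.5,4.6,2.5],[-5.5,5.7,4],[-5.5,5.8,5.5],[-5.5,5.8,7],[-5.5,5.8,8.3],[-5.5,5.8,9.3],[-5.5,5.8,9.3],[-5.5,5.8,9.3]],"rotation":[[0,0,0],[0,0,0],[0,0,0],[0,0,0],[0,0,0],[0,0,0],[0,0,0],[0,0,0],[0,0,0],[0,0,0]],"grip":[1,1,1,1,1,1,1,1,1,1]}'
python3 -m pendant '{"linear":[[0,0,0.4],[0,0,0.8],[0,0,1.2],[0,0,1.6],[0,0,2],[0,0,2.3],[0,0,2.6],[0,0,2.8],[0,0,2.9],[0,0,2.9]],"rotation":[[0,0,0],[0,0,0],[0,0,0],[0,0,0],[0,0,0],[0,0,0],[0,0,0],[0,0,0],[0,0,0],[0,0,0]],"grip":[1,1,1,1,1,1,1,1,1,1]}'

```

```text
time: 18.0
tool_pos: [0.4102, -0.2418, 0.0706]
tool_rot: [-0.001, 0.999, 0.038, -0.001]
contact_force: [-0.5, -0.3, -1.8]
gripper_width: 0.567
time: 18.83
tool_pos: [0.4105, -0.2422, 0.042]
tool_rot: [-0.0, 0.999, 0.038, -0.0]
contact_force: [0.3, -0.5, -1.9]
gripper_width: 0.572
```

```bash

python3 -m pendant '{"linear":[[-0.2,0.2,0],[-0.4,0.3,0.1],[-0.4,0.3,0.2],[-0.4,0.3,0.3],[-0.4,0.3,0.4],[-0.4,0.3,0.5],[-0.4,0.3,0.5],[-0.4,0.3,0.5],[-0.4,0.3,0.5],[-0.4,0.3,0.5]],"rotation":[[0,0,0],[0,0,0],[0,0,0],[0,0,0],[0,0,0],[0,0,0],[0,0,0],[0,0,0],[0,0,0],[0,0,0]],"grip":[1,1,1,1,1,1,1,1,1,1]}'

```

```text
time: 19.67
tool_pos: [0.4069, -0.2456, 0.0374]
tool_rot: [0.0, 0.999, 0.038, 0.0]
contact_force: [-0.6, -0.3, -1.9]
gripper_width: 0.57
```

```bash

python3 -m pendant '{"linear":[[0,0,0.05],[0,0,0.1],[0,0,0.15],[0,0,0.2],[0,0,0.2],[0,0,0.2],[0,0,0.2],[0,0,0.2],[0,0,0.2],[0,0,0.2]],"rotation":[[0,0,0],[0,0,0],[0,0,0],[0,0,0],[0,0,0],[0,0,0],[0,0,0],[0,0,0],[0,0,0],[0,0,0]],"grip":[1,1,1,1,1,1,1,1,1,1]}'

```

```text
time: 20.5
tool_pos: [0.407, -0.2456, 0.0363]
tool_rot: [-0.0, 0.999, 0.038, -0.0]
contact_force: [-3.7, 2.0, 7.0]
gripper_width: 0.571
```

Contact felt: the vertical force went from -1.9 to +7 N. Releasing and rising.

```bash

python3 -m pendant '{"linear":[[0,0,0],[0,0,0],[0,0,0],[0,0,0],[0,0,0],[0,0,0],[0,0,0],[0,0,0],[0,0,0],[0,0,0]],"rotation":[[0,0,0],[0,0,0],[0,0,0],[0,0,0],[0,0,0],[0,0,0],[0,0,0],[0,0,0],[0,0,0],[0,0,0]],"grip":[0.42,0.4,0.38,0.36,0.32,0.28,0.24,0.22,0.22,0.22]}'
python3 -m pendant '{"linear":[[0,0,-0.3],[0,0,-0.6],[0,0,-1],[0,0,-2],[0,0,-4],[0,0,-6],[0,0,-8],[0,0,-11],[0,0,-14],[0,0,-14]],"rotation":[[0,0,0],[0,0,0],[0,0,0],[0,0,0],[0,0,0],[0,0,0],[0,0,0],[0,0,0],[0,0,0],[0,0,0]],"grip":[0.22,0.22,0.22,0.22,0.22,0.22,0.22,0.22,0.22,0.22]}'
python3 - <<'E'
from h import *
c=manip.calibration('wrist'); a=snap('wrist','w7.png'); b=snap('side','s7.png'); plan([.4,-.24,.2],5)
h=cv2.cvtColor(a,cv2.COLOR_RGB2HSV); g=cv2.findNonZero(cv2.inRange(h,np.array((40,80,20)),np.array((85,255,255))))[:,0]
G=(ray('wrist',g,.040,c)[:,:2]*1000).astype(np.float32); print(cv2.minAreaRect(G),len(g))
cv2.imwrite('pics/m7.png',cv2.cvtColor(np.hstack([cv2.resize(a,(400,300)),cv2.resize(b,(400,300))]),cv2.COLOR_RGB2BGR))
E
```

```text
time: 21.33
tool_pos: [0.4069, -0.2456, 0.0353]
tool_rot: [0.0, 0.999, 0.038, 0.0]
contact_force: [0.4, 0.6, -0.4]
gripper_width: 0.779
time: 22.17
tool_pos: [0.4099, -0.2481, 0.1836]
tool_rot: [0.004, 0.999, 0.038, 0.005]
contact_force: [0.5, -0.8, 1.3]
gripper_width: 0.782
t 22.2667 pos [ 0.4078 -0.2463  0.178 ] lin [-0.72 -0.68 -2.2 ] rot [ 0.2  -0.2  -0.64] f [-1.1  0.  -0.2] w 0.785
((405.77020263671875, -245.4713134765625), (35.017303466796875, 54.70722961425781), 4.2911481857299805) 599
```

View pics/m7.png

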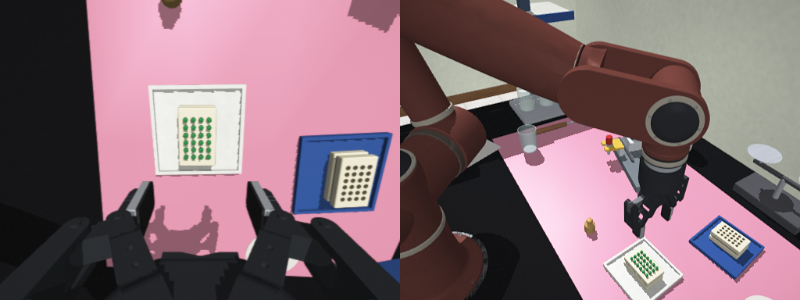

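The plate lies flat in the white tray and the robot is clear of everything. I measure the tray in this same picture for a centring check, then hand in.

```bash
python3 - <<'E'
from h import *
a=cv2.cvtColor(cv2.imread('pics/w7.png'),cv2.COLOR_BGR2RGB)
go('tray',a,'wrist',manip.calibration('wrist'),(0,0,120),(180,45,255),(180,100,325,230),.011)
go('ivory',a,'wrist',manip.calibration('wrist'),(15,30,120),(32,120,255),(200,120,300,220),.03)
print(manip.state()['contact_force'])
E
```

```text
tray [  189   108   127   116 12675] cent [ 0.4027 -0.2331  0.011 ] worldrect [ 403.1 -239.8] [128.9 128.3] 5.0
ivory [228 140  48  72 179] cent [ 0.3903 -0.2564  0.03  ] worldrect [ 402.4 -243.4] [48.9 75.6] 4.3
[-1.06464041  0.04760385 -0.16152758]
```

```bash
python3 -c "
from plant import manip
print(manip.job_done())"
```

```text
the job is handed in; nothing more can be done
None
```

The job is handed in at about 22 s of the 66 s allowed. I hung the pin in the yellow notch, pushed the jaw open by its fin, then lifted the plate level and set it down in the white tray. `job_done` reports no verdict.

| Check | Result |
|---|---|
| Plate in tray | About 6 mm from the tray's centre (20 mm allowed). It looks flat in the last pictures; I did not measure its tilt. |
| Jaw | About 54 mm open by the fin's position (45 mm needed), measured before the plate was lifted. |
| Pin | Upright in the notch in the close view taken as the plate was lifted; the last side view still shows it there. I did not measure its height or tilt. |
| Robot | Clear of everything after the release, with only force-sensor noise (about 1 N). |
| Bystanders | The weight, beaker and empty plate look unmoved in the last pictures. The spatula is not clearly visible there, but nothing went near it. |

**Disagreements:**
- **Camera offset:** the top camera put the pin about 4 mm away from where the wrist camera and the grasp found it. I relied on the wrist camera.
- **Tray centre:** the estimates varied by up to about 9 mm, which is inside the tolerance.
- **Contact forces:** I felt brief contact of about 5 N when gripping the plate and 7 N when setting it down.

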